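# Hold a battery pack in the prop drone's hatch for its power-up check

### The job

Power up the film-prop drone for its lighting check: take the charged battery pack (green cap) out of the three-bay charger and lower it gently and upright through the narrow battery hatch on the drone's back, on to the sprung contacts, until the yellow line round the pack is level with the hatch frame. The latch is not fitted yet and the contacts push the pack back up, so finish while still holding it in the gripper, pressed in to that line. Leave the two flat packs (red caps) in the charger and do not knock the other things about.

Things in the scene. Friction and masses are not known exactly. Their poses are not given: they have to be found in the camera images.
- charged_center (a point): Centre of the charged pack (about 0.16 kg), 55 mm above its foot: a flat upright stick 46 mm wide (its x), 18 mm thick (its y), 110 mm tall (z up), in any of the charger's bays. Dark grey below; from 54 mm above the foot to the top a light grey ribbed grip with a bright green cap (top 8 mm). Grasp that grip across the 18 mm: only it stays above the hatch. A half turn about z makes no difference.
- charged_line (a point): Middle of the charged pack at the height of the 2 mm yellow line painted round it: 50 mm above its foot, 5 mm below its centre. Same axes as the pack.
- charged_foot (a point): Middle of the underside of the charged pack. The lowest 3 mm of the pack is stepped in by 2 mm all round. Same axes as the pack.
- hatch (a point): Centre of the battery hatch's opening at the top of its bright aluminium frame, 110 mm above the table. z up, x along the long side, y along the short side. A straight-walled slot 48 x 20 mm (the pack plus 2 mm each way in all), with a 4 mm lead-in bevel at 45 degrees round its top edge. The frame is 72 x 44 mm outside and stands 4 mm above the hull.
- drone: Black and silver prop drone with three ducted fans, fixed on a grey triangular stand; origin on the table right below the hatch, same axes as the hatch. The fans (100 mm across, tops 102 mm above the table) lie at (-35, 150), (-35, -150) and (155, 0) mm in x, y. Nothing on it stands above the hatch frame.
- contacts (a joint): Sprung contact plate at the bottom of the hatch: 0 up (its face 45 mm below the frame's top), grows in metres as it is pressed down, stop at 0.010. It pushes up with 3 N at first touch and 1 N more for each mm; the yellow line is level with the frame when it is pressed by 0.005 (8 N).
- charger: Three-bay charger, a grey block 216 (its x) x 62 (y) x 36 mm (z), fixed; origin at the middle of its underside. Its bays lie in a row along its x, 66 mm apart, the middle one over the origin; each is 50 x 22 mm (x, y), open at the top, its floor 10 mm above the table. The packs stand in them with their x along the charger's x.
- flat_a_center (a point): Centre of a flat (discharged) pack with a red cap, otherwise the same as the charged one; 55 mm above its foot. Stays in the charger.
- flat_b_center (a point): Centre of the other flat pack with a red cap, the same. Stays in the charger.
- skull_center (a point): Bystander: pale green prop skull, about 180 x 140 x 195 mm, 0.9 kg; the point is 100 mm above its underside.
- gift_box_center (a point): Bystander: silver presentation box 85 x 105 mm with its lid standing up, 135 mm tall in all; the point is 25 mm above its underside.
- pin_vise_center (a point): Bystander: metal pin vise (pen-like hand tool) 135 mm long, 11 mm thick, lying; the point is on its axis.
- lens_ring_center (a point): Bystander: brass lens ring, 64 mm across, 14 mm tall, lying flat; the point is its centre.
- latch_center (a point): Bystander: the hatch's latch, taken off: an aluminium strip 80 x 14 mm with a red tab, 14 mm tall; the point is 5 mm above its underside.
Mind the look-alikes: they are no part of the job. Leave any blue or white look-alike of the charger alone.

How it is judged:
By the outcome, as a careful person would: the job done as asked, in the order asked, and still so for the second after the job is handed in, while the arm keeps its last pose, push and grip.
It also fails if it takes over 53 s, if anything falls off the work surface, if the arm or the gripper's body presses on something with over 40 N, if the wrist force passes 120 N, or if a joint passes its speed limit or range.

### The arm

A 6-joint arm with a two-finger parallel gripper is mounted at the origin on the work surface. World frame = base frame: x ahead of the robot, y to its left, z up, the work surface at z = 0. Lengths are in mm, angles in rad, forces in N, time in s.
With the tool pointing down it reaches from about 350 to 775 mm from the base axis. Payload 7.3 kg.
Tool frame: the origin (TCP) lies midway between the tips of the shut fingers; the grasp point (between the pads) lies 19 mm behind it; z points along the fingers, y is the line along which they close (so a half turn about z gives the same grasp; the last joint's range is limited). The gripper opens to 92 mm and grips with 3 to 60 N. Pads are 19 mm wide; open, the fingers measure 130 mm over their backs; the gripper's body (75 mm by 190 mm) begins 47 mm behind the grasp point.
Start: joints at [-1.36, 0.342, 1.524, -0, 1.275, -0.146], TCP at [183.394, -491.947, 226.741] pointing down, gripper open.
Joint ranges: [-2.53, 2.53], [-0.77, 2.02], [0.04, 2.7], [-1, 4.14], [0.28, 2.66], [-3.11, 3.11]. Speed limits (rad/s): [2.57, 2.57, 3.14, 3.14, 3.14, 3.14].

### API

Orientations are given as [roll, pitch, yaw] about the fixed x, y, z axes, in that order (R = Rz(yaw) Ry(pitch) Rx(roll)).
In Python, from plant import bot gives the robot as it stands. The module is installed in compiled form; this text tells all that it offers.
- The arm moves only by the shell command python3 -m crank 'ROWS' [OPENING]. ROWS is JSON, a list of rows, each a list of 6 numbers: the shift along the tool's x, y, z in m, then the turn, a rotation vector about the tool's x, y, z in rad. In form: [[dx, dy, dz, wx, wy, wz], ...]. A call has 1 to 5 rows; each row shifts and turns the commanded pose from where the row before left it, along the tool's axes as they then stand; what a row does not reach is not made up. A row lasts 1/8 s, in which the tool goes at most 62.5 mm and 10.7 degrees, less where a joint would pass 70% of its speed; a pose out of reach is approached as far as the arm can. A call is refused whole if a number of a shift passes 0.0625 or a number of a turn 0.188, either way. A call with a gripper value outside its range is refused whole. OPENING is the opening in per cent of the stroke, from 0 (shut) to 100 (fully open), set as the call begins (- or left out, the last holds). The fingers move at their own pace and stop on an object; the grip force is fixed at half the most. Time passes only in rows, so rows that do not move let the fingers close. It gives the time, the measured TCP pose, the force, the opening and the grip force at its end, in the units of the state.
- bot.get_obs(): the state, without advancing time (a new reading comes with each control period).
- bot.capture(name): name is "scene" or "top"; returns a dict with "color" (420x560x3 uint8, blue, green, red), "fov_y" (degrees; the focal length in pixels is half the picture's height over the tangent of half this angle, whatever the lens; pixels are square), "cx", "cy" (the principal point, pixels), "extrinsics" (4x4, takes a point from world to camera coordinates). Camera axes: x right, y up, looking along -z (the intrinsics and any distortion apply to the point x, -y, -z); pixel columns grow to the right and rows downward; lengths in mm; the calibration is good to about 2 mm. A picture is of the moment at which its call begins. There is no depth.
- bot.close_job(): hands the job in; it is judged then, once.
The state is a dict: "time": time; "joint_positions": joint angles; "dq": joint speeds; "tau": joint torques, N m; "tool_pos": TCP position; "tcp_rot": TCP orientation; "contact_force": force on the tool from outside, world axes, zero at the start; "moment": the same for the moment, N m; "grip_width": finger opening in mm; "finger_force": force on a finger pad.
Only numpy, scipy, OpenCV 4.12 (cv2) and the standard library are available. Lean on these libraries where they do the work, as an engineer would, in place of code of your own. Each camera call takes 0.05 s, during which the arm holds its last target. There are 200 camera calls.

## Working session

There is one attempt and no reset: what is moved stays moved. The work goes in short steps, Python scripts to look and compute and a shell command to move; the robot and the scene stay as the last step left them, time stands still between calls to the robot, and variables do not carry over. Pictures are saved under pics/ and viewed, at most 10 in all, crops included, and the job is handed in when it is done.

```bash
mkdir -p pics
python3 - <<'E'
from plant import bot
import cv2,numpy as np
for n in("scene","top"):
    c=bot.capture(n);cv2.imwrite(f"pics/{n}0.png",c["color"])
    print(n,[ (k,np.round(v,4).tolist()) for k,v in c.items() if k!="color" and not isinstance(v,str)])
print(bot.get_obs())
E
```

```text
scene [('fov_y', 43.0952), ('cx', 277.1988), ('cy', 204.8333), ('extrinsics', [[-0.5973, 0.802, 0.0106, 340.2488], [-0.6194, -0.4696, 0.6291, 185.4492], [0.5095, 0.3692, 0.7772, -1708.4109], [0.0, 0.0, 0.0, 1.0]])]
top [('fov_y', 48.3746), ('cx', 288.4937), ('cy', 206.4461), ('extrinsics', [[0.0189, -0.9998, 0.0038, -107.4552], [0.9933, 0.0192, 0.1143, -498.8982], [-0.1143, 0.0016, 0.9934, -1312.2266], [0.0, 0.0, 0.0, 1.0]])]
{'time': 0.1, 'joint_positions': array([-1.35998269e+00,  3.42637724e-01,  1.52493062e+00, -2.80345649e-05,
        1.27538487e+00, -1.46006507e-01]), 'dq': array([ 3.39216654e-04, -2.10678473e-03, -2.09984446e-03,  9.78723749e-06,
        1.64232938e-03,  1.86679850e-05]), 'tau': array([ 1.20794029e-03, -4.32006168e+01, -2.44693261e+01,  7.19347713e-02,
        5.25861117e-02, -5.05601849e-05]), 'tool_pos': array([ 183.31316452, -491.56784533,  226.11922055]), 'tcp_rot': array([-3.14024266e+00, -1.71423062e-04,  3.56828210e-01]), 'contact_force': array([-0.32320291,  0.82621956, -0.19498526]), 'moment': array([ 0.00211494,  0.0052035 , -0.01941365]), 'finger_force': 0.0, 'grip_width': 91.46033315720715}
```

View pics/scene0.png

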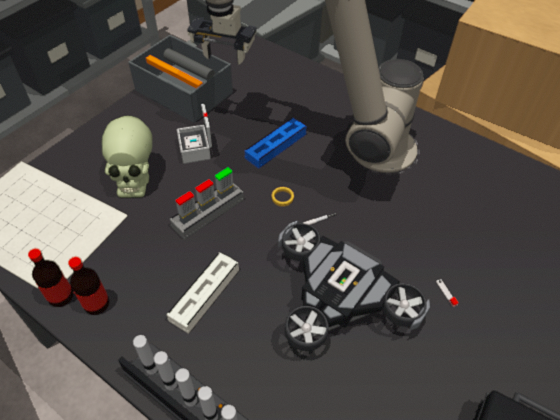

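View pics/top0.png

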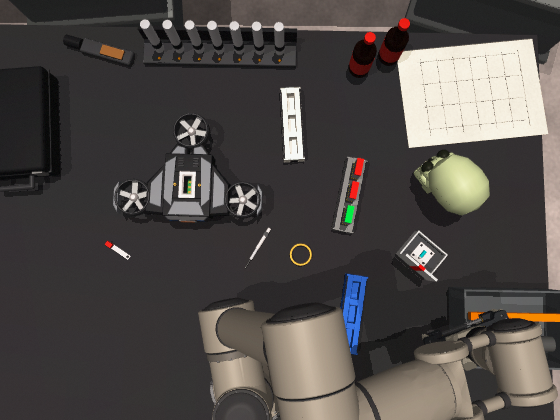

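The scene view shows the three-bay charger around (207,207), with the green cap at (224,175), and the hatch at (344,277). The top view has the green pack at (350,214) and the hatch at (187,184). I'll enlarge both.

Run:
```python
import cv2,numpy as np
t=cv2.imread("pics/top0.png");s=cv2.imread("pics/scene0.png")
def cr(im,u,v,w,h,k): return cv2.resize(im[v:v+h,u:u+w],None,fx=k,fy=k,interpolation=cv2.INTER_CUBIC)
a=cr(t,325,150,50,90,6); b=cr(t,160,160,50,45,8)  # 300x540 ; 400x360
cv2.imwrite("pics/c1.png",np.hstack([a,np.vstack([b,np.zeros((180,400,3),np.uint8)])]))
a=cr(s,165,160,85,80,5); b=cr(s,320,255,45,50,8)
cv2.imwrite("pics/c2.png",np.hstack([a,b]))
```

```text
(no output)
```

View pics/c1.png

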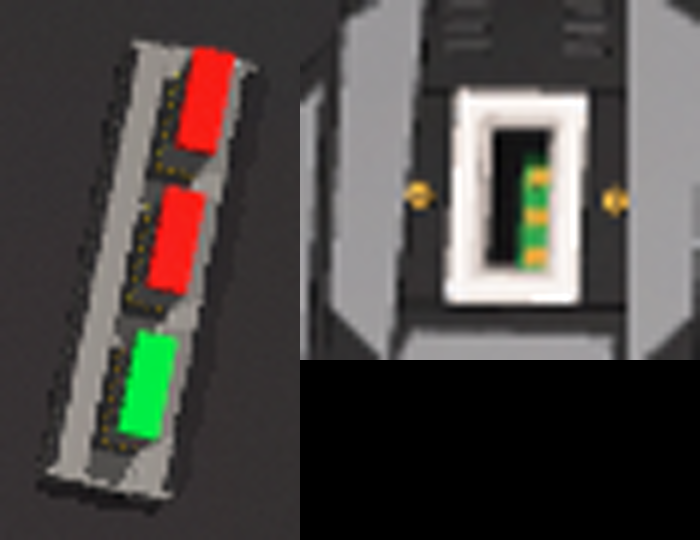

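View pics/c2.png

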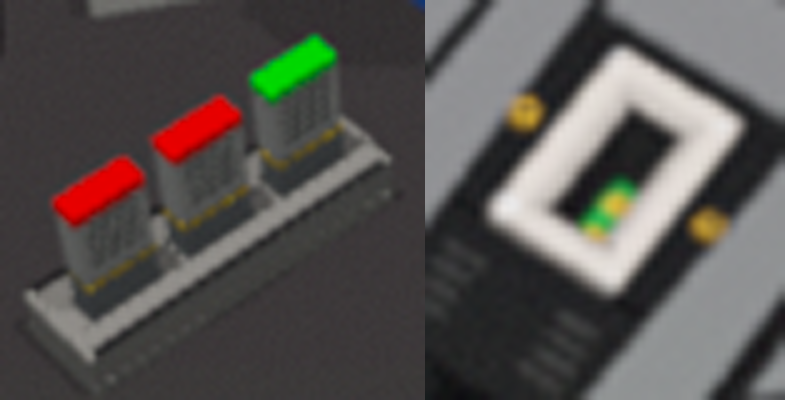

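Top crop: three cap rectangles, with green at about x 119–178 and y 331–440, plus the charger outline and the hatch frame corners. Scene crop: the same caps, with green at about (295,68), and the frame corners (625,45), (745,122), (612,297), (488,207). I'll fit both poses jointly from these points.

```bash
cat > h.py <<'E'
import cv2,numpy as np
from scipy.optimize import least_squares
def proj(c,P):
    f=210/np.tan(np.radians(c["fov_y"]/2));E=np.array(c["extrinsics"])
    q=np.asarray(P,float)@E[:3,:3].T+E[:3,3]
    return np.c_[c["cx"]-f*q[:,0]/q[:,2],c["cy"]+f*q[:,1]/q[:,2]]
def loc(p,L):
    c,s=np.cos(p[2]),np.sin(p[2]);L=np.asarray(L,float)
    return np.c_[p[0]+c*L[:,0]-s*L[:,1],p[1]+s*L[:,0]+c*L[:,1],L[:,2]]
def rect(a,b,z,x0=0): return [[x0+i*a/2,j*b/2,z] for i,j in((1,1),(1,-1),(-1,-1),(-1,1))]
def cen(poly):
    m=cv2.moments(cv2.convexHull(poly.astype(np.float32)));return np.array([m["m10"],m["m01"]])/m["m00"]
def box(c,p,x0,z0,z1): return cen(proj(c,loc(p,rect(46,18,z0,x0)+rect(46,18,z1,x0))))
def blobs(im,col):
    b,g,r=[im[...,i].astype(int) for i in range(3)]
    m=(g-np.maximum(b,r)>80) if col=="g" else (r-np.maximum(b,g)>120)
    n,_,s,c=cv2.connectedComponentsWithStats(m.astype(np.uint8))
    return [(c[i],s[i,4]) for i in range(1,n) if s[i,4]>40]
E
python3 - <<'E'
from h import *
from plant import bot
T,S=bot.capture("top"),bot.capture("scene")
for n,c in(("T",T),("S",S)):
    for k in "gr": print(n,k,[(np.round(a,2).tolist(),int(s)) for a,s in blobs(c["color"],k)])
px=lambda L,u,v,k,o=0: np.array([[u+(x-o+.5)/k-.5,v+(y+.5)/k-.5] for x,y in L])
hT=px([(455,90),(588,95),(580,303),(445,302)],160,160,8,300)
hS=px([(488,207),(625,45),(745,122),(612,297)],320,255,8,425) # order TBD
cT=px([(133,42),(258,66),(170,497),(48,473)],325,150,6)
def pick(c,ax,near): 
    L=[a for k in ax for a,s in blobs(c["color"],k)];return min(L,key=lambda a:np.hypot(*(a-near)))
capT=[pick(T,"r",(359,167)),pick(T,"r",(354,190)),pick(T,"g",(350,214))]
capS=[pick(S,"r",(185,198)),pick(S,"r",(205,187)),pick(S,"g",(224,175))]
hp=lambda p,c:proj(c,loc(p,rect(72,44,110)))
import itertools
def fh(p,r): return np.r_[(hp(p,T)-hT).ravel(),(hp(p,S)-np.roll(hS,r,0)).ravel()]
best=min((least_squares(fh,[600,100,0],args=(r,)) for r in range(4)),key=lambda o:o.cost)
print("hatch",best.x,np.round(best.fun.reshape(-1,2),2).tolist())
for n,sl,c,o in(("T",0,T,hT),("S",1,S,None)):
    obs=hT if o is not None else hS
    f=lambda q:(hp(q,c)-obs).ravel() if o is not None else best_roll(q)
def fc(p,w=(1,1)):
    r=[w[0]*(proj(T,loc(p,rect(216,62,36)))-cT).ravel()]
    for i,x0 in enumerate((66,0,-66)):
        r+=[w[0]*(box(T,p,x0,112,120)-capT[i]),w[1]*(box(S,p,x0,112,120)-capS[i])]
    return np.concatenate(r)
for w in((1,1),(1,0),(.01,1)):
    o=least_squares(fc,[560,-270,0.1],args=(w,));print("charger",o.x,"green",loc(o.x,[[-66,0,65]]))
    if w==(1,1):print(np.round(o.fun.reshape(-1,2),2).tolist())
print("hT only",least_squares(lambda p:(hp(p,T)-hT).ravel(),[600,100,0]).x)
E
```

```text
T g [([349.17, 213.74], 121)]
T r [([404.12, 23.02], 88), ([369.86, 36.79], 86), ([358.74, 166.19], 114), ([353.98, 189.43], 113), ([474.21, 315.54], 48)]
S g [([223.25, 173.17], 112)]
S r [([203.96, 185.28], 113), ([184.08, 197.72], 116), ([34.09, 253.39], 98), ([74.44, 261.83], 103)]
hatch [ 5.47004556e+02  1.80022472e+02 -1.33493546e-02] [[-0.03, -0.06], [-0.46, -0.16], [-0.93, 0.11], [-0.36, -0.29], [-0.0, -1.3], [-0.01, 0.01], [-0.69, 0.16], [-0.41, -0.07]]
charger [ 5.39079231e+02 -2.73078391e+02 -1.90715740e-01] green [[ 474.27588917 -260.56731873   65.        ]]
[[-0.11, -0.92], [0.11, -0.52], [0.38, 0.81], [-0.71, 0.26], [-0.11, 0.13], [-0.16, 0.21], [-0.04, 0.47], [-0.26, 0.16], [0.03, 0.02], [-0.53, 0.28]]
charger [ 5.39250166e+02 -2.73326896e+02 -1.90706578e-01] green [[ 474.44671008 -260.81641741   65.        ]]
charger [ 5.37880592e+02 -2.72847195e+02 -1.91213220e-01] green [[ 473.0834828  -260.30388533   65.        ]]
hT only [5.46751232e+02 1.78812650e+02 4.60596829e-04]
```

Hatch at about (547, 179.5), yaw about 0. Green pack at about (474.3, -260.6), yaw -0.191. Turning the gripper first.

```bash
cat > d.py <<'E'
import sys,numpy as np
from plant import bot
from scipy.spatial.transform import Rotation as R
o=bot.get_obs();x,y,z,yaw=map(float,sys.argv[1:5])
r=R.from_euler("xyz",o["tcp_rot"]);g=R.from_euler("xyz",[np.pi,0,yaw])
print("tool shift mm",np.round(r.inv().apply(np.array([x,y,z])-o["tool_pos"]),1),"rotvec",np.round((r.inv()*g).as_rotvec(),4))
print(o["time"],np.round(o["tool_pos"],2),np.round(o["tcp_rot"],4),"F",np.round(o["contact_force"],1),"M",np.round(o["moment"],2),"w",round(o["grip_width"],1),"ff",round(o["finger_force"],1))
E
python3 -m crank '[[0,0,0,0,0,0.183],[0,0,0,0,0,0.183],[0,0,0,0,0,0.182],[0,0,0,0,0,0]]' 100; python3 d.py 474.3 -260.6 180 -0.191
```

```text
time: 0.7
tool_pos: [183.4, -491.8, 226.5]
tcp_rot: [-3.141, 0.0, -0.19]
contact_force: [-0.5, 0.0, 0.2]
grip_width: 91.9
finger_force: 0.0
tool shift mm [ 242.2 -281.9   46.6] rotvec [-0.0003  0.0002  0.0014]
0.7 [ 183.37 -491.83  226.55] [-3.1413e+00  2.0000e-04 -1.8960e-01] F [-0.5  0.   0.2] M [ 0.03 -0.02  0.02] w 91.9 ff 0.0
```

```bash
python3 -m crank '[[0.03,-0.035,0,0,0,0],[0.03,-0.035,0,0,0,0],[0.03,-0.035,0,0,0,0],[0.03,-0.035,0,0,0,0],[0.03,-0.035,0,0,0,0]]' >/dev/null; python3 -m crank '[[0.03,-0.035,0,0,0,0],[0.03,-0.035,0.015,0,0,0],[0.03,-0.035,0.015,0,0,0],[0,0,0.015,0,0,0],[0,0,0,0,0,0]]'; python3 d.py 474.3 -260.6 180 -0.191
```

```text
time: 1.95
tool_pos: [471.2, -262.4, 180.4]
tcp_rot: [-3.141, 0.003, -0.188]
contact_force: [-0.1, -0.5, -0.2]
grip_width: 91.5
finger_force: 0.0
tool shift mm [ 2.7 -2.3  0.4] rotvec [-0.0009  0.0031  0.0026]
1.95 [ 471.24 -262.35  180.4 ] [-3.1407e+00  3.1000e-03 -1.8840e-01] F [-0.1 -0.5 -0.2] M [ 0.04 -0.01 -0.03] w 91.5 ff 0.0
```

```bash
python3 -m crank '[[0.0027,-0.0023,0,0,0.003,0.002],[0,0,0.02,0,0,0],[0,0,0.03,0,0,0],[0,0,0.03,0,0,0],[0,0,0,0,0,0]]' ; python3 d.py 474.3 -260.6 69 -0.191
python3 - <<'E'
from plant import bot
import cv2,numpy as np
t=bot.capture("top")["color"];s=bot.capture("scene")["color"]
cr=lambda im,u,v,w,h,k:cv2.resize(im[v:v+h,u:u+w],None,fx=k,fy=k,interpolation=cv2.INTER_CUBIC)
cv2.imwrite("pics/g1.png",np.hstack([cr(t,300,150,100,120,4),cr(s,165,130,100,120,4)]))
E
```

```text
time: 2.58
tool_pos: [474.2, -261.1, 100.7]
tcp_rot: [-3.14, -0.0, -0.194]
contact_force: [-1.4, 0.1, -0.2]
grip_width: 91.6
finger_force: 0.0
tool shift mm [ 0.  -0.5 31.7] rotvec [-0.0013 -0.     -0.0032]
2.575 [ 474.2  -261.09  100.71] [-3.1402 -0.     -0.1942] F [-1.4  0.1 -0.2] M [0.07 0.07 0.06] w 91.6 ff 0.0
```

View pics/g1.png

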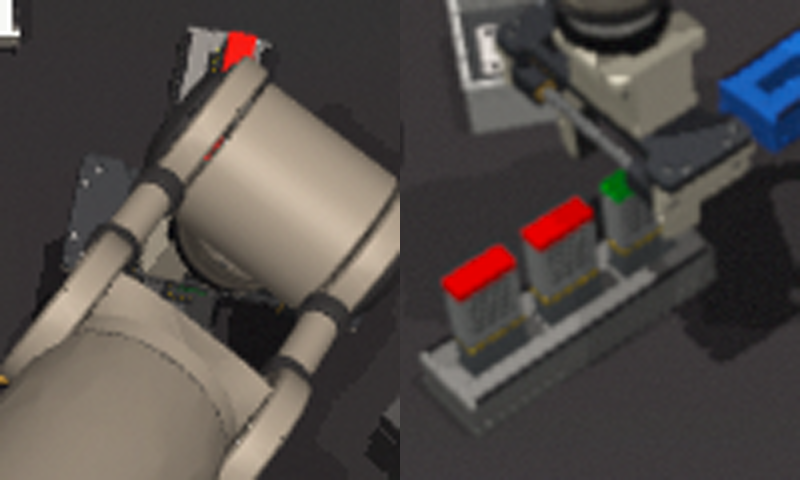

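The fingers straddle the green pack, one in front at (680,210) and one behind at (570,135). Going down, then closing.

```bash
python3 -m crank '[[0,-0.0004,0.016,0,0,0],[0,0,0.016,0,0,-0.002],[0,0,0,0,0,0]]'; python3 -m crank '[[0,0,0,0,0,0],[0,0,0,0,0,0],[0,0,0,0,0,0],[0,0,0,0,0,0],[0,0,0,0,0,0]]' 10; python3 d.py 474.3 -260.6 69 -0.191
```

```text
time: 3.05
tool_pos: [474.8, -259.9, 68.2]
tcp_rot: [-3.14, -0.0, -0.191]
contact_force: [-0.3, 0.9, 0.4]
grip_width: 91.7
finger_force: 0.0
time: 3.68
tool_pos: [475.8, -260.6, 69.8]
tcp_rot: [3.141, -0.003, -0.191]
contact_force: [-0.3, 0.6, 0.5]
grip_width: 46.6
finger_force: 0.0
tool shift mm [-1.5  0.3  0.8] rotvec [ 0.0002 -0.0032 -0.0002]
3.675 [ 475.78 -260.62   69.83] [ 3.1414 -0.0032 -0.1912] F [-0.3  0.6  0.5] M [0.08 0.01 0.02] w 46.6 ff 0.0
```

```bash
python3 -m crank '[[0,0,0,0,0,0],[0,0,0,0,0,0],[0,0,0,0,0,0],[0,0,0,0,0,0],[0,0,0,0,0,0]]' 0;python3 -m crank '[[0,0,0,0,0,0],[0,0,0,0,0,0]]'; python3 d.py 474.3 -260.6 69 -0.191
```

```text
time: 4.3
tool_pos: [475.7, -260.6, 69.7]
tcp_rot: [3.141, -0.003, -0.191]
contact_force: [-0.8, -1.1, -0.0]
grip_width: 17.6
finger_force: 30.0
time: 4.55
tool_pos: [475.7, -260.6, 69.7]
tcp_rot: [3.142, -0.003, -0.191]
contact_force: [0.3, -0.4, -0.6]
grip_width: 17.9
finger_force: 30.0
tool shift mm [-1.4  0.3  0.7] rotvec [ 0.     -0.0029 -0.0002]
4.55 [ 475.71 -260.57   69.69] [ 3.1415e+00 -2.9000e-03 -1.9120e-01] F [ 0.3 -0.4 -0.6] M [ 0.04  0.02 -0.01] w 17.9 ff 30.0
```

```bash
python3 -m crank '[[0,0,-0.01,0,0,0],[0,0,-0.02,0,0,0],[0,0,-0.03,0,0,0],[0,0,-0.03,0,0,0],[0,0,-0.03,0,0,0]]' ;python3 -m crank '[[0,0,-0.02,0,0,0],[0,0,0,0,0,0],[0,0,0,0,0,0]]'; python3 d.py 547 179.5 210 0
```

```text
time: 5.18
tool_pos: [475.2, -260.4, 191.3]
tcp_rot: [3.141, -0.003, -0.191]
contact_force: [0.1, -0.6, -2.9]
grip_width: 17.5
finger_force: 30.0
time: 5.55
tool_pos: [474.8, -260.2, 209.0]
tcp_rot: [-3.141, -0.002, -0.191]
contact_force: [-0.2, -0.5, -2.5]
grip_width: 18.1
finger_force: 30.0
tool shift mm [ -12.7 -445.4   -0.8] rotvec [-0.0004 -0.0018 -0.1912]
5.55 [ 474.85 -260.16  208.96] [-3.1411e+00 -1.7000e-03 -1.9120e-01] F [-0.2 -0.5 -2.5] M [-0.01  0.04  0.01] w 18.1 ff 30.0
```

```bash
python3 -m crank '[[0,-0.02,0,0,0,0],[-0.001,-0.04,0,0,0,0],[-0.001,-0.045,0,0,0,0],[-0.001,-0.045,0,0,0,0],[-0.001,-0.045,0,0,0,0]]' >/dev/null;python3 -m crank '[[-0.001,-0.045,0,0,0,0],[-0.001,-0.045,0,0,0,0],[-0.001,-0.045,0,0,0,0],[-0.001,-0.045,0,0,0,0],[-0.001,-0.035,0,0,0,0]]' >/dev/null; python3 -m crank '[[-0.001,-0.02,0,0,0,0],[0,0,0,0,0,-0.1],[0,0,0,0,0,-0.09],[0,0,0,0,0,0],[0,0,0,0,0,0]]'; python3 d.py 547 179.5 210 0
```

```text
time: 7.42
tool_pos: [547.0, 163.4, 209.4]
tcp_rot: [3.141, -0.002, -0.003]
contact_force: [-0.1, 0.4, -1.1]
grip_width: 17.8
finger_force: 30.0
tool shift mm [ -0.  -16.1  -0.6] rotvec [ 0.0008 -0.0024 -0.0033]
7.425 [546.99 163.4  209.44] [ 3.1408e+00 -2.4000e-03 -3.3000e-03] F [-0.1  0.4 -1.1] M [0.05 0.03 0.01] w 17.8 ff 30.0
```

```bash
python3 -m crank '[[0,-0.016,0,0,0,-0.003],[0,0,0.015,0,0,0],[0,0,0.015,0,0,0],[0,0,0,0,0,0],[0,0,0,0,0,0]]'; python3 d.py 547 179.5 180 0
python3 - <<'E'
from plant import bot
import cv2,numpy as np
t=bot.capture("top")["color"];s=bot.capture("scene")["color"]
cr=lambda im,u,v,w,h,k:cv2.resize(im[v:v+h,u:u+w],None,fx=k,fy=k,interpolation=cv2.INTER_CUBIC)
cv2.imwrite("pics/p1.png",np.hstack([cr(t,137,124,100,120,4)[:480,:240],cr(s,310,235,70,75,8)[:480]if 0 else cv2.resize(s[230:305,305:375],(448,480),interpolation=cv2.INTER_CUBIC)]))
E
```

```text
time: 8.05
tool_pos: [547.4, 179.4, 179.5]
tcp_rot: [3.141, -0.003, 0.001]
contact_force: [-0.4, 0.0, -1.4]
grip_width: 17.8
finger_force: 30.0
tool shift mm [-0.4 -0.1 -0.5] rotvec [ 0.0007 -0.0028  0.0015]
8.05 [547.43 179.39 179.53] [ 3.1409e+00 -2.8000e-03  1.5000e-03] F [-0.4  0.  -1.4] M [ 0.03  0.03 -0.03] w 17.8 ff 30.0
```

View pics/p1.png

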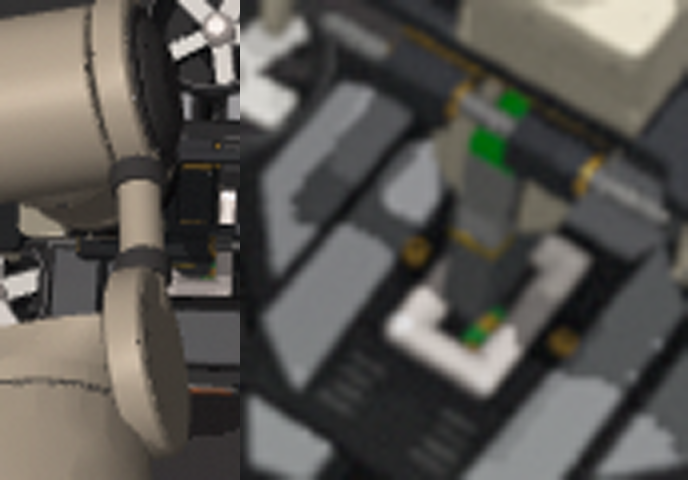

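The scene crop shows the pack upright over the hatch, with the yellow line at about (455–515, 240–255) and the foot at about (450–495, 300–315). The arm hides it in the top view. I'll overlay the predicted pack outline to check the offset in the grip.

Run:
```python
from h import *
from plant import bot
c=bot.capture("scene");u,v,k=320,235,10
im=cv2.resize(c["color"][v:v+60,u:u+60],None,fx=k,fy=k,interpolation=cv2.INTER_CUBIC)
raw=im.copy()
def d(P,col,cl=False):
    q=np.round((proj(c,P)-[u,v]+.5)*k-.5).astype(np.int32);cv2.polylines(im,[q],cl,col,1)
p=(547.2,179.4,0.0);f=179.5-59.7
for h in(3,49,51,110): 
    d(loc(p,rect(46,18,f+h)),(255,0,255),True)
for i in range(4): d(loc(p,[rect(46,18,f+3)[i],rect(46,18,f+110)[i]]),(255,0,255))
d(loc((547,179.5,0),rect(72,44,110)),(255,255,0),True)
cv2.imwrite("pics/ov.png",np.hstack([im[:,50:450],raw[:,50:450]]))
```

```text
(no output)
```

View pics/ov.png

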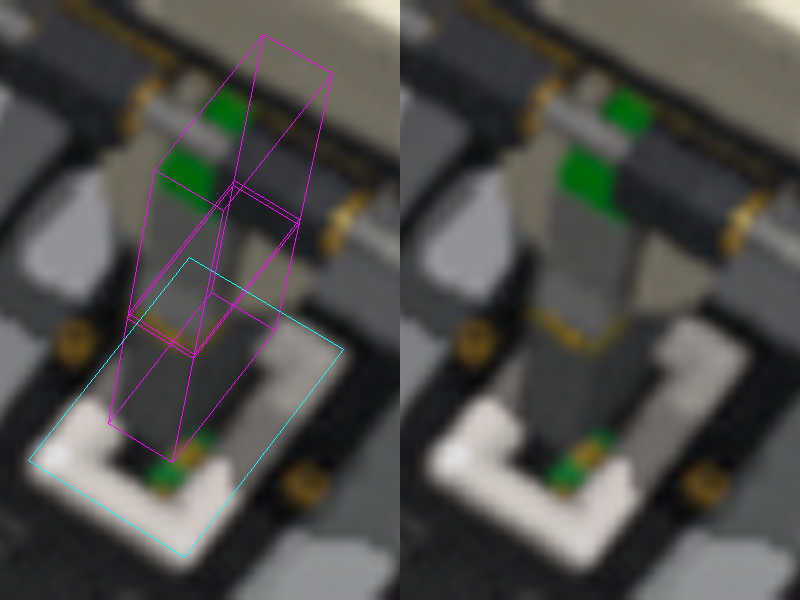

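The overlay puts the pack about 1.5 mm towards -x from the TCP, which matches the grasp readings, and the hatch fit holds. Shifting +1.2 mm in x and easing in.

```bash
python3 -m crank '[[0.0012,0.0003,0.005,0,0,0],[0,0,0.003,0,0,0],[0,0,0.002,0,0,0],[0,0,0.002,0,0,0],[0,0,0,0,0,0]]'; python3 d.py 548.3 179.1 119.7 0;  python3 -m crank '[[0,0,0.002,0,0,0],[0,0,0.002,0,0,0],[0,0,0,0,0,0]]'; python3 d.py 548.3 179.1 119.7 0
```

```text
time: 8.82
tool_pos: [548.5, 179.2, 167.5]
tcp_rot: [3.141, -0.003, 0.002]
contact_force: [0.2, 0.0, -1.0]
grip_width: 17.6
finger_force: 30.0
tool shift mm [-0.3  0.1 47.8] rotvec [ 0.0007 -0.0026  0.0018]
8.825 [548.48 179.19 167.46] [ 3.1408e+00 -2.6000e-03  1.8000e-03] F [ 0.2  0.  -1. ] M [ 0.04  0.02 -0.03] w 17.6 ff 30.0
time: 9.2
tool_pos: [548.5, 179.2, 163.5]
tcp_rot: [3.141, -0.003, 0.002]
contact_force: [-1.4, -0.3, -1.9]
grip_width: 17.9
finger_force: 30.0
tool shift mm [-0.3  0.1 43.8] rotvec [ 0.0007 -0.0026  0.0018]
9.2 [548.46 179.21 163.45] [ 3.1409e+00 -2.6000e-03  1.8000e-03] F [-1.4 -0.3 -1.9] M [-0.01 -0.03  0.01] w 17.9 ff 30.0
```

```bash
python3 -m crank '[[0,0,0.002,0,0,0],[0,0,0.002,0,0,0],[0,0,0,0,0,0]]'; python3 d.py 548.3 179.1 119.7 0;  python3 -m crank '[[0,0,0.002,0,0,0],[0,0,0.002,0,0,0],[0,0,0,0,0,0]]'; python3 d.py 548.3 179.1 119.7 0
```

```text
time: 9.57
tool_pos: [548.7, 179.7, 159.4]
tcp_rot: [-3.141, -0.003, 0.002]
contact_force: [1.5, 3.5, -1.0]
grip_width: 17.8
finger_force: 30.0
tool shift mm [-0.5  0.6 39.7] rotvec [-0.0003 -0.0032  0.0017]
9.575 [548.66 179.74 159.45] [-3.1413e+00 -3.2000e-03  1.7000e-03] F [ 1.5  3.5 -1. ] M [ 0.84 -0.21 -0.06] w 17.8 ff 30.0
time: 9.95
tool_pos: [548.6, 179.7, 155.4]
tcp_rot: [-3.141, -0.003, 0.002]
contact_force: [0.7, 4.3, -0.6]
grip_width: 18.0
finger_force: 30.0
tool shift mm [-0.4  0.6 35.7] rotvec [-0.0002 -0.0029  0.0017]
9.95 [548.59 179.7  155.39] [-3.1414e+00 -2.9000e-03  1.7000e-03] F [ 0.7  4.3 -0.6] M [ 1.18 -0.16 -0.09] w 18.0 ff 30.0
```

```bash
python3 -m crank '[[0.0003,-0.0009,0,0,0,0],[0,0,0,0,0,0]]'; python3 d.py 548.3 179.1 119.7 0;  python3 -m crank '[[0,0,0.002,0,0,0],[0,0,0.003,0,0,0],[0,0,0.003,0,0,0],[0,0,0,0,0,0]]'; python3 d.py 548.3 179.1 119.7 0
```

```text
time: 10.2
tool_pos: [548.7, 179.9, 155.3]
tcp_rot: [3.14, -0.002, 0.002]
contact_force: [0.6, 2.9, -1.8]
grip_width: 17.7
finger_force: 30.0
tool shift mm [-0.4  0.7 35.6] rotvec [ 0.0013 -0.0021  0.0018]
10.2 [548.67 179.88 155.34] [ 3.1403e+00 -2.1000e-03  1.9000e-03] F [ 0.6  2.9 -1.8] M [ 0.58 -0.   -0.05] w 17.7 ff 30.0
time: 10.7
tool_pos: [548.7, 179.9, 147.2]
tcp_rot: [3.141, -0.002, 0.002]
contact_force: [-0.9, 1.0, -1.9]
grip_width: 18.0
finger_force: 30.0
tool shift mm [-0.5  0.8 27.5] rotvec [ 0.001  -0.0021  0.0018]
10.7 [548.71 179.92 147.16] [ 3.1405e+00 -2.1000e-03  1.8000e-03] F [-0.9  1.  -1.9] M [ 0.34  0.02 -0.01] w 18.0 ff 30.0
```

```bash
python3 -m crank '[[0,-0.0004,0.003,0,0,0],[0,0,0.003,0,0,0],[0,0,0.003,0,0,0],[0,0,0.003,0,0,0],[0,0,0.003,0,0,0]]'; python3 -m crank '[[0,0,0.002,0,0,0],[0,0,0.002,0,0,0],[0,0,0,0,0,0],[0,0,0,0,0,0]]'; python3 d.py 548.7 180 119.7 0
```

```text
time: 11.32
tool_pos: [548.9, 180.5, 132.4]
tcp_rot: [3.141, -0.003, 0.002]
contact_force: [-0.8, -0.2, -1.4]
grip_width: 17.7
finger_force: 30.0
time: 11.82
tool_pos: [549.0, 180.5, 128.7]
tcp_rot: [3.141, -0.003, 0.002]
contact_force: [0.5, 0.2, -1.2]
grip_width: 18.1
finger_force: 30.0
tool shift mm [-0.4  0.5  9. ] rotvec [ 0.0006 -0.0031  0.0018]
11.825 [549.04 180.49 128.73] [ 3.1409e+00 -3.1000e-03  1.8000e-03] F [ 0.5  0.2 -1.2] M [-0.01 -0.01 -0.02] w 18.1 ff 30.0
```

Sliding freely. Now on to the contacts, 1–2 mm at a time.

```bash
for i in 1; do python3 -m crank '[[0,0,0.002,0,0,0],[0,0,0.001,0,0,0],[0,0,0,0,0,0],[0,0,0,0,0,0]]'; python3 d.py 548.7 180 119.7 0; python3 -m crank '[[0,0,0.001,0,0,0],[0,0,0.001,0,0,0],[0,0,0,0,0,0],[0,0,0,0,0,0]]'; python3 d.py 548.7 180 119.7 0;python3 -m crank '[[0,0,0.001,0,0,0],[0,0,0.001,0,0,0],[0,0,0,0,0,0],[0,0,0,0,0,0]]'; python3 d.py 548.7 180 119.7 0; done
```

```text
time: 12.32
tool_pos: [549.0, 180.5, 125.7]
tcp_rot: [3.141, -0.003, 0.002]
contact_force: [-0.1, -0.7, -2.1]
grip_width: 17.8
finger_force: 30.0
tool shift mm [-0.3  0.5  6. ] rotvec [ 0.0006 -0.003   0.0018]
12.325 [548.98 180.53 125.65] [ 3.141e+00 -3.000e-03  1.800e-03] F [-0.1 -0.7 -2.1] M [ 0.03  0.02 -0.03] w 17.8 ff 30.0
time: 12.82
tool_pos: [549.1, 180.5, 123.9]
tcp_rot: [3.141, -0.003, 0.002]
contact_force: [-0.5, 0.2, 2.1]
grip_width: 17.8
finger_force: 30.0
tool shift mm [-0.4  0.5  4.2] rotvec [ 0.0006 -0.0034  0.0017]
12.825 [549.1  180.53 123.94] [ 3.141e+00 -3.400e-03  1.700e-03] F [-0.5  0.2  2.1] M [-0.07  0.17  0.03] w 17.8 ff 30.0
time: 13.32
tool_pos: [549.1, 180.5, 121.8]
tcp_rot: [3.141, -0.003, 0.002]
contact_force: [-0.9, -0.6, 4.1]
grip_width: 17.9
finger_force: 30.0
tool shift mm [-0.4  0.5  2.1] rotvec [ 0.0006 -0.0033  0.0018]
13.325 [549.1  180.54 121.81] [ 3.141e+00 -3.300e-03  1.800e-03] F [-0.9 -0.6  4.1] M [-0.05  0.22  0.05] w 17.9 ff 30.0
```

```bash
python3 -m crank '[[0,0,0.001,0,0,0],[0,0,0.0011,0,0,0],[0,0,0,0,0,0],[0,0,0,0,0,0]]'|grep -E "pos|contact"; for i in 1 2 3 4 5 6; do python3 -m crank '[[0,0,0,0,0,0]]' |grep -E "pos|contact|grip"; done
python3 - <<'E'
from plant import bot
import cv2,numpy as np
F=[]
for i in range(10):
    s=bot.capture("scene")["color"];F.append(np.r_[bot.get_obs()["contact_force"][2],bot.get_obs()["tool_pos"][2]])
print(np.mean(F,0),np.std(F,0))
cv2.imwrite("pics/f1.png",cv2.resize(s[240:300,315:375],(600,600),interpolation=cv2.INTER_CUBIC))
E
```

```text
tool_pos: [549.1, 180.5, 119.8]
contact_force: [-1.2, -0.6, 5.9]
tool_pos: [549.1, 180.5, 119.8]
contact_force: [-0.8, -0.2, 5.3]
grip_width: 17.7
tool_pos: [549.1, 180.6, 119.8]
contact_force: [-1.4, 0.5, 6.3]
grip_width: 17.9
tool_pos: [549.1, 180.5, 119.8]
contact_force: [-1.0, -0.4, 6.0]
grip_width: 17.8
tool_pos: [549.1, 180.5, 119.8]
contact_force: [-1.6, 0.1, 5.3]
grip_width: 18.0
tool_pos: [549.1, 180.5, 119.8]
contact_force: [-1.3, -0.3, 5.8]
grip_width: 17.7
tool_pos: [549.1, 180.5, 119.8]
contact_force: [-1.9, -0.8, 5.6]
grip_width: 17.9
[  5.70788781 119.80844824] [0.3549364  0.01587102]
```

View pics/f1.png

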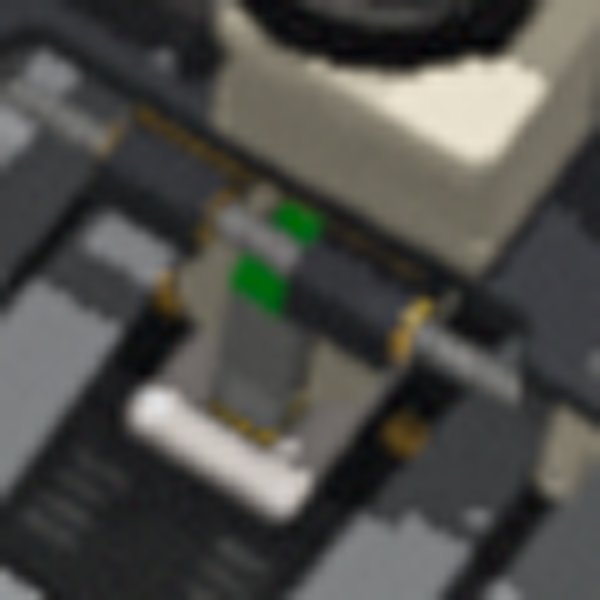

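The picture shows the yellow line right at the hatch mouth, around (240,425), with the pack upright and held. The force of about 7.3 N including the pack's weight implies roughly 4.4 mm of press, so I'll add 0.4 mm.

```bash
python3 -m crank '[[0,0,0.0004,0,0,0],[0,0,0,0,0,0],[0,0,0,0,0,0],[0,0,0,0,0,0]]'
python3 - <<'E'
from plant import bot
import numpy as np
F=[]
for i in range(12):
    bot.capture("scene");o=bot.get_obs();F.append(np.r_[o["contact_force"],o["tool_pos"],o["finger_force"]])
print(np.mean(F,0))
E
```

```text
time: 15.58
tool_pos: [549.1, 180.5, 119.5]
tcp_rot: [3.141, -0.003, 0.002]
contact_force: [-0.9, -0.2, 5.4]
grip_width: 17.3
finger_force: 30.0
[-1.48694268e+00 -2.06289627e-01  6.20982512e+00  5.49126212e+02
  1.80523848e+02  1.19457385e+02  2.99994503e+01]
```

```bash
python3 -c "
from plant import bot
print(bot.close_job())"
```

```text
the job is handed in; nothing more can be done
None
```

I handed the job in with the charged pack upright in the hatch, still gripped and pressed about 5 mm on to the contacts (about 7.8 N), which puts the yellow line level with the frame by force, height and picture; the two flat packs stayed in the charger, it took about 16 s of the 53 s, and no verdict was returned.

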